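# Check a bearing housing's blind bore with the depth rod

### The arm

A 7-joint arm with a two-finger parallel gripper is mounted at the origin on the work surface. World frame = base frame: x ahead of the robot, y to its left, z up, the work surface at z = 0. Lengths are in m, angles in rad, forces in N, time in s.
With the tool pointing down it reaches from about 0.4 to 0.925 m from the base axis. Payload 5.6 kg.
Tool frame: the origin (TCP) lies on the centre line of the jaws, within the pads' length; the fingertips stand 25 mm ahead of it and the grasp point (between the pads) lies 6 mm ahead of it; x points along the fingers, y is the direction in which the jaws open and shut, and the axes are right-handed (so a half turn about x gives the same grasp; the last joint's range is limited). The gripper opens to 85 mm and grips with 20 to 120 N. Pads are 22 mm wide; open, the fingers measure 114 mm over their backs; the gripper's body (76 mm by 85 mm) begins 54 mm behind the grasp point. The pads swing forward as they close: fully open they stand 13 mm farther back than shut.
Start: joints at [-1.379, 0.468, -0.012, 1.603, 0.006, 1.071, -0.056], TCP at [0.151, 0.632, 0.256] pointing down, gripper open.
Joint ranges: [-2.53, 2.53], [-0.31, 2.02], [-1.57, 1.55], [0.28, 2.44], [-1.29, 4.43], [0.15, 1.84], [-2.92, 2.92]. Speed limits (rad/s): [2.57, 2.57, 3.14, 3.14, 3.14, 3.14, 3.14].

### API

Orientations are given as a unit quaternion [x, y, z, w].
In Python, from workcell import state, grab_frame, close_job, search_frame, outline_of, tip_of gives the robot as it stands.
- The arm moves only by the tool arm_command, never from a script. Its argument "motion" is a list of rows, each a list of 7 numbers: the shift along the tool's x, y, z in mm, then the turn, a rotation vector about the tool's x, y, z in degrees, then the finger opening in mm, from 0 to 85.4. In form: [[tx, ty, tz, rx, ry, rz, fingers], ...]. A call has 1 to 10 rows; each row shifts and turns the commanded pose from where the row before left it, along the tool's axes as they then stand; what a row does not reach is not made up. A row lasts 1/12 s, in which the tool goes at most 41.7 mm and 7.16 degrees, less where a joint would pass 70% of its speed; a pose out of reach is approached as far as the arm can. A call with a gripper value outside its range is refused whole. The fingers move at their own pace and stop on an object; "squeeze" is the grip in N (left out, the last holds). Time passes only in rows, so rows that do not move let the fingers close. It gives the time, the measured TCP pose, the force and the opening at its end, in the units of the state.
- state(): the state, without advancing time (a new reading comes with each control period).
- grab_frame(name): name is "scene" or "top" or "wrist"; returns a dict with "pixels" (420x560x3 uint8, red, green, blue), "fx", "fy", "cx", "cy" (pixels), "extrinsics" (4x4, takes a point from camera to world coordinates). Camera axes: x right, y up, looking along -z (the intrinsics and any distortion apply to the point x, -y, -z); pixel columns grow to the right and rows downward; lengths in m; the calibration is good to about 2 mm. A picture is of the moment at which its call begins. There is no depth.
- close_job(): hands the job in, once; it reports no verdict.
Trained networks look in a picture, given as the dict that the camera call returned (one of the last four; its "shot" number tells which), for a name from the list of things; names that differ only in an ending like _2 or _b are one class to them, and where a whole thing is asked for, a point or a joint stands for the part that bears it (a point fixed in the world has none). Each returns a list of dicts, best first, with "confidence" (0 to 1); they miss things now and then, are a little off and sometimes report something else, mostly with a low value. They report only what shows in the picture. A call takes as long as a camera call.
- search_frame(thing, picture): "point" ([column, row] in pixels, amid what is visible of it).
- outline_of(thing, picture): "mask" (420x560 bool, what is visible of it) and "point" ([column, row] in pixels, amid what is visible of it).
- tip_of(thing, picture): "point" ([column, row] in pixels: a listed point, or the origin of a listed thing).
The state is a dict: "t": time; "qpos": joint angles; "qd": joint speeds; "tau": joint torques, N m; "position": TCP position; "tcp_rot": TCP orientation; "contact_force": force on the tool from outside, world axes, zero at the start; "torque": the same for the moment, N m; "grip_width": opening from 0.0 (shut) to 1.0 (fully open).
Only numpy, scipy, OpenCV 4.12 (cv2) and the standard library are available. Lean on these libraries where they do the work, as an engineer would, in place of code of your own. Each camera call takes 0.05 s, during which the arm holds its last target.

### The job

Check that the blue bearing housing is bored to full depth: take the depth rod with the orange grip, lower it upright into the blue housing's blind bore until its foot rests on the bottom, and hold it pressed lightly against the bottom, still, for two seconds. Then let go and leave it standing there; do not drop it. Leave the green housing and the black-gripped rod as they stand, and do not shove the blue housing about.

Things in the scene. Friction and masses are not known exactly. Their poses are not given: they have to be found in the camera images.
- orange_rod: to use: steel depth rod, orange grip, 150 mm tall, about 0.25 kg, standing in a 12 mm deep pocket of a 20 mm high wooden stand, 120 mm from the other rod (either may be in either pocket). Foot 32 mm wide, 10 mm thick; stem 12 mm; red mark 60 mm up; round grip 24 mm wide from 100 to 150 mm up. Origin: centre of foot's underside; z up towards the grip.
- blue_housing: to check: cast bearing housing painted blue, 3 kg, loose: flange 110 x 110 x 15 mm with a round drum, 96 mm across, top 80 mm above the bench. Upward blind bore in its centre, 56 mm wide, 60 mm deep, flat bare-metal bottom. Origin: centre of underside, on the bore axis; bore bottom 20 mm, rim 80 mm above it; z up. Either housing may be left or right.
- green_housing: not for this job: cast bearing housing painted green, 3 kg, loose: flange 110 x 110 x 15 mm with a round drum, 96 mm across, top 80 mm above the bench. Upward blind bore in its centre, 56 mm wide, 60 mm deep, flat bare-metal bottom. Origin: centre of underside, on the bore axis; bore bottom 20 mm, rim 80 mm above it; z up. Either housing may be left or right.
- black_rod: not for this job: steel depth rod, black grip, 150 mm tall, about 0.25 kg, standing in a 12 mm deep pocket of a 20 mm high wooden stand, 120 mm from the other rod (either may be in either pocket). Foot 32 mm wide, 10 mm thick; stem 12 mm; red mark 60 mm up; round grip 24 mm wide from 100 to 150 mm up. Origin: centre of foot's underside; z up towards the grip.

How it is judged:
On the way:
1. the gripper holds the orange rod upright and still against the bottom of the blue housing's bore for one second (z of orange_rod in the frame of blue_housing between 0.015 and 0.025 m and horizontal distance between orange_rod and blue_housing below 0.016 m and angle between orange_rod's own z axis and vertical below 0.175 rad and contact force between the fingers and orange_rod above 0.5 N and contact force between orange_rod and blue_housing above 0.5 N and linear speed of orange_rod below 0.03 m/s), for 1 s.
At the end, for the whole second after the job is handed in: the orange rod stands released and at rest in the blue bore, foot on the bottom (within 5 mm) and within 16 mm of the axis, upright within 10 degrees; the blue housing is upright and within 40 mm of its start, the green housing and the black rod within 20 mm of theirs, the black rod upright (z of orange_rod in the frame of blue_housing between 0.015 and 0.025 m and horizontal distance between orange_rod and blue_housing below 0.016 m and angle between each of orange_rod, black_rod's own z axis and vertical below 0.175 rad and linear speed of orange_rod below 0.03 m/s and angle between blue_housing's own z axis and vertical below 0.1 rad and distance of blue_housing from where it was at the start of the episode below 0.04 m and distance of each of green_housing, black_rod from where it was at the start of the episode below 0.02 m); the robot touches nothing.
It fails at once if the orange rod is dropped (falls free of the fingers faster than 0.45 m/s, about 10 mm of fall) (contact force between the fingers and orange_rod below 0.1 N and linear speed of orange_rod above 0.45 m/s).
It fails at once if the blue housing is shoved more than 40 mm (distance of blue_housing from where it was at the start of the episode above 0.04 m).
It fails at once if the green housing is moved more than 20 mm (distance of green_housing from where it was at the start of the episode above 0.02 m).
It fails at once if the black rod is moved more than 20 mm or tipped (distance of black_rod from where it was at the start of the episode above 0.02 m or angle between black_rod's own z axis and vertical above 0.35 rad).
It also fails if it takes over 45 s, if anything falls off the work surface, if the arm or the gripper's body presses on something with over 40 N, if the wrist force passes 120 N, or if a joint passes its speed limit or range.

## Working session

There is one attempt and no reset: what is moved stays moved. The work goes in short steps, Python scripts to look and compute and a tool call to move; the robot and the scene stay as the last step left them, time stands still between calls to the robot, and variables do not carry over. Pictures are saved under pics/ and viewed, and the job is handed in when it is done.

Besides the shell and the picture viewer there is one more tool, called by a JSON object that holds its "method" and its "body", one argument or row to a line. arm_command: Moves the arm, as the interface text tells. Its arguments: {"type":"object","properties":{"motion":{"type":"array"},"squeeze":{"type":"number"}},"required":["motion"]}

```bash
mkdir -p pics; ls; cat > h.py <<'E'
import numpy as np, cv2
from workcell import *
def save(f,n): cv2.imwrite('pics/'+n+'.png', cv2.cvtColor(f['pixels'],cv2.COLOR_RGB2BGR))
def ray(f,p):
    E=np.array(f['extrinsics']); d=np.array([(p[0]-f['cx'])/f['fx'],-(p[1]-f['cy'])/f['fy'],-1.])
    d=E[:3,:3]@d; return E[:3,3],d/np.linalg.norm(d)
def atz(f,p,z):
    o,d=ray(f,p); return o+d*(z-o[2])/d[2]
def tri(rs):
    A=sum(np.eye(3)-np.outer(d,d) for o,d in rs); b=sum((np.eye(3)-np.outer(d,d))@o for o,d in rs)
    x=np.linalg.solve(A,b); return x,[np.linalg.norm((np.eye(3)-np.outer(d,d))@(x-o))*1000 for o,d in rs]
def proj(f,X):
    E=np.linalg.inv(np.array(f['extrinsics'])); c=E[:3,:3]@np.array(X)+E[:3,3]
    return np.array([f['cx']+f['fx']*c[0]/-c[2], f['cy']-f['fy']*c[1]/-c[2]])
E
python3 - <<'E'
from h import *
np.set_printoptions(precision=4,suppress=True)
s=state();print(s)
for n in ['scene','top','wrist']:
    f=grab_frame(n);save(f,n+'0');print(n,{k:f[k] for k in f if k!='pixels'})
    for t in ['orange_rod','black_rod','blue_housing','green_housing']:
        print(t,[(np.round(r['point'],1),round(r['confidence'],2)) for r in search_frame(t,f)][:2],[(np.round(r['point'],1),round(r['confidence'],2)) for r in tip_of(t,f)][:2])
E
```

```text
pics
{'t': 0.0, 'qpos': array([-1.379 ,  0.4684, -0.0116,  1.6036,  0.006 ,  1.0714, -0.0563]), 'qd': array([ 0.0001,  0.0014, -0.0016,  0.0002,  0.0002, -0.0008,  0.0014]), 'tau': array([ -0.0004, -53.2403,   0.0211, -25.1306,   0.0113,   0.0079,
        -0.    ]), 'position': array([0.1511, 0.6317, 0.2554]), 'tcp_rot': array([ 0.0822,  0.7023, -0.0834,  0.7022]), 'contact_force': array([-0.0611, -0.1263, -0.3652]), 'torque': array([ 0.0087, -0.0631, -0.0481]), 'grip_width': 1.0038307399506177}
scene {'fx': 471.5517038805022, 'fy': 471.5517038805022, 'cx': 283.9125009157265, 'cy': 202.00329125017174, 'extrinsics': array([[ 0.6121, -0.6375,  0.468 ,  0.996 ],
       [ 0.7908,  0.4956, -0.3592, -0.3746],
       [-0.003 ,  0.5899,  0.8075,  0.8332],
       [ 0.    ,  0.    ,  0.    ,  1.    ]]), 'shot': 1}
orange_rod [] [(array([186.6, 242.4]), 0.86)]
black_rod [(array([224.7, 249.5]), 0.94)] [(array([228.9, 270.9]), 0.88)]
blue_housing [(array([311.4, 208.7]), 0.62)] [(array([310.2, 216.2]), 0.94)]
green_housing [(array([399.2, 158.9]), 0.78)] [(array([394.3, 166.1]), 0.88)]
top {'fx'
[... 296 characters left out ...]
hot': 2}
orange_rod [(array([405.3, 257.6]), 0.86)] [(array([392.6, 260.2]), 0.92)]
black_rod [] [(array([374.1, 200.5]), 0.97)]
blue_housing [(array([264.7, 197.3]), 0.58)] [(array([267. , 197.9]), 0.77)]
green_housing [(array([123.6, 186.6]), 0.76), (array([267.7, 198.8]), 0.35)] [(array([127.3, 186.7]), 0.82)]
wrist {'fx': 310.660951081073, 'fy': 310.660951081073, 'cx': 277.94418340872363, 'cy': 208.66310980983042, 'extrinsics': array([[ 0.233 , -0.9328, -0.2748,  0.0813],
       [ 0.9725,  0.2236,  0.0656,  0.65  ],
       [ 0.0002, -0.2825,  0.9593,  0.374 ],
       [ 0.    ,  0.    ,  0.    ,  1.    ]]), 'shot': 3}
orange_rod [] []
black_rod [] []
blue_housing [] []
green_housing [] []
```

View pics/scene0.png

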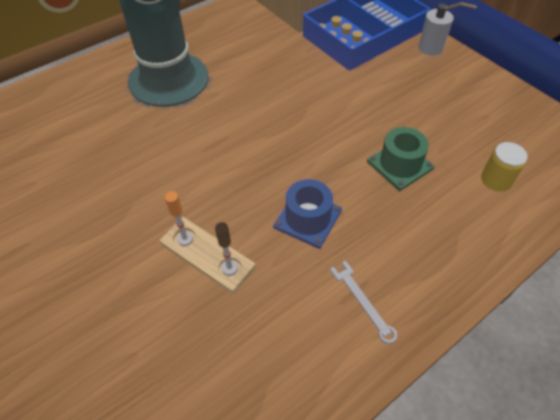

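View pics/top0.png

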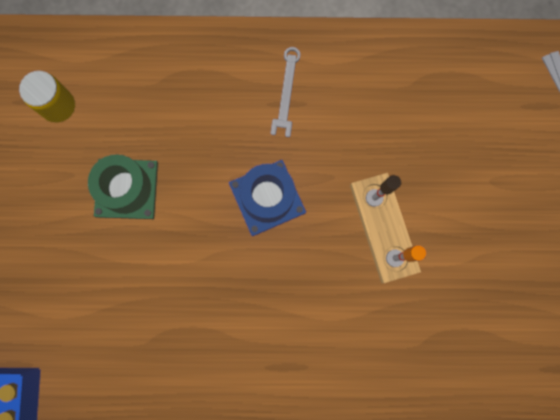

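The scene view shows the orange grip at about (173,203) and the black one at (223,235), with the blue housing at (310,208) and the green at (404,155). The top view shows orange at (418,254), black at (391,184), blue at (267,195) and green at (117,184). Next I'll measure these in detail.

```bash
python3 - <<'E'
from h import *
np.set_printoptions(precision=4,suppress=True)
F={n:grab_frame(n) for n in ['scene','top']}
R={}
for n,f in F.items():
    hsv=cv2.cvtColor(f['pixels'],cv2.COLOR_RGB2HSV)
    m=cv2.inRange(hsv,(5,200,150),(18,255,255))
    c,l,st,ce=cv2.connectedComponentsWithStats(m)
    for i in range(1,c):
        if st[i][4]>40: print(n,st[i],ce[i])
    for t in ['orange_rod','blue_housing']:
        r=tip_of(t,f); R[n,t]=r[0]['point'] if r else None
    for t in ['blue_housing','orange_rod','black_rod']:
        o=outline_of(t,f)
        if o:
            ys,xs=np.nonzero(o[0]['mask']);print(n,t,o[0]['confidence'],xs.min(),xs.max(),ys.min(),ys.max())
    # bore floor: bright
    m=cv2.inRange(hsv,(0,0,150),(180,60,255)); c,l,st,ce=cv2.connectedComponentsWithStats(m)
    for i in range(1,c):
        if st[i][4]>40: print(n,'white',st[i],ce[i])
for t in ['orange_rod','blue_housing']:
    print(t,R['scene',t],R['top',t],tri([ray(F[n],R[n,t]) for n in F]))
for n,b in [('scene',(130,170,260,300)),('top',(340,160,440,290))]:
    x0,y0,x1,y1=b; c=F[n]['pixels'][y0:y1,x0:x1,::-1]; cv2.imwrite(f'pics/z_{n}.png',cv2.resize(c,None,fx=4.5,fy=4.5,interpolation=2))
for n,b in [('scene',(265,165,355,255)),('top',(220,150,315,245))]:
    x0,y0,x1,y1=b; c=F[n]['pixels'][y0:y1,x0:x1,::-1]; cv2.imwrite(f'pics/zb_{n}.png',cv2.resize(c,None,fx=5,fy=5,interpolation=2))
E
```

```text
scene blue_housing 0.75 274 341 180 249
scene orange_rod 0.91 165 192 192 246
scene black_rod 0.84 214 237 223 276
scene white [427  10  25  13 174] [438.977   17.0977]
scene white [386  17  16   9  66] [393.3788  21.0152]
scene white [495 142  33  24 589] [511.1409 153.2224]
scene white [300 204  17   6  77] [308.1688 206.4156]
scene white [177 231  16  15 138] [184.8188 238.2174]
scene white [221 260  17  15 154] [229.2857 267.7013]
scene white [330 261  67  81 896] [364.2355 300.971 ]
top [410 245  16  16 193] [417.6269 252.5492]
top blue_housing 0.88 230 305 160 235
top orange_rod 0.7 386 425 245 265
top black_rod 0.77 366 401 174 205
top white [271  49  24  87 676] [284.9246  96.0843]
top white [ 19  71  36  35 977] [36.7799 87.7257]
top white [110 173  22  24 389] [120.2468 184.5424]
top white [253 182  29  25 561] [267.0624 194.2068]
top white [366 189  17  17 132] [373.0076 198.0152]
top white [386 250  17  17 140] [393.1    258.2714]
orange_rod [181.4, 242.0] [395.1, 260.1] (array([ 0.4665, -0.2317,  0.0013]), [np.float64(2.3819552161878423), np.float64(2.3819552161878046)])
blue_housing [308.5, 215.1] [267.5, 199.0] (array([0.5788, 0.0078, 0.014 ]), [np.float64(2.364533819957451), np.float64(2.364533819957399)])
```

View pics/z_scene.png

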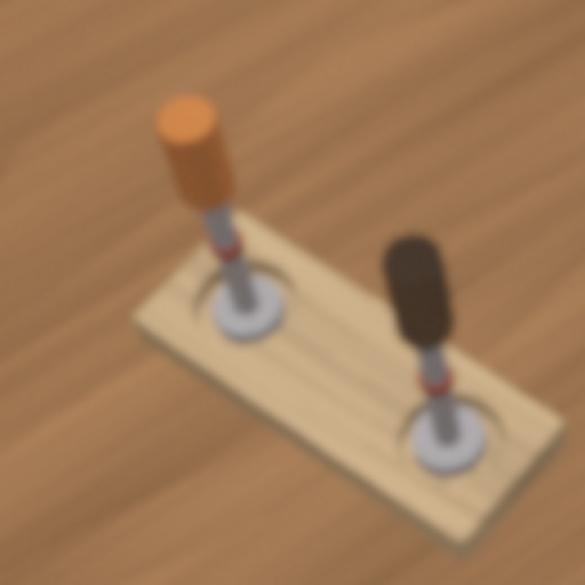

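View pics/z_top.png

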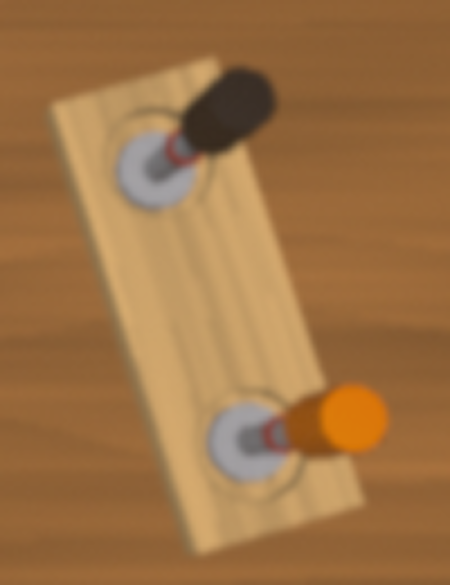

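View pics/zb_scene.png

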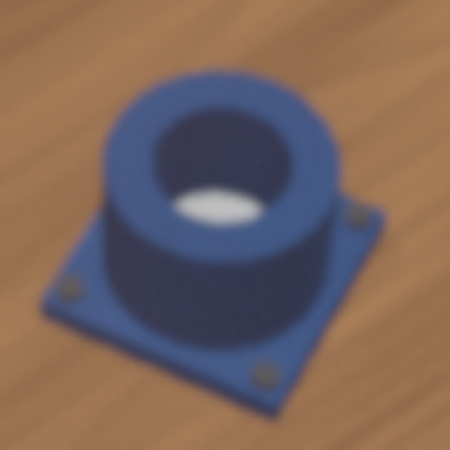

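View pics/zb_top.png

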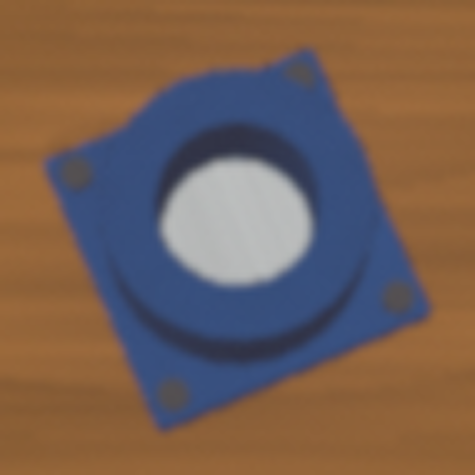

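```bash
python3 - <<'E'
from h import *
np.set_printoptions(precision=4,suppress=True)
F={n:grab_frame(n) for n in ['scene','top']}
P={'orange top':((172.,196.2),(418.9,252.9),.158),'orange foot top':((184.4,237.8),(395.1,258.2),.018),
'black foot top':((130+447/4.5,170+438/4.5),(340+157/4.5,160+170/4.5),.018),
'blue rim':((309.4,198.3),(267.8,190.8),.08)}
for k,(a,b,z) in P.items():
    print(k,tri([ray(F['scene'],a),ray(F['top'],b)]),atz(F['scene'],a,z),atz(F['top'],b,z))
from scipy.spatial.transform import Rotation as Ro
print(Ro.from_quat(state()['tcp_rot']).as_matrix())
E
```

```text
orange top (array([ 0.4709, -0.2254,  0.1581]), [np.float64(1.0038699887823093), np.float64(1.003869988782276)]) [ 0.4715 -0.2246  0.158 ] [ 0.4704 -0.2263  0.158 ]
orange foot top (array([ 0.4701, -0.226 ,  0.0167]), [np.float64(0.3342171219698013), np.float64(0.33421712196984993)]) [ 0.4707 -0.2265  0.018 ] [ 0.4702 -0.2254  0.018 ]
black foot top (array([ 0.5813, -0.1918,  0.0155]), [np.float64(0.37460868026916333), np.float64(0.3746086802691502)]) [ 0.5828 -0.1921  0.018 ] [ 0.5807 -0.1916  0.018 ]
blue rim (array([0.5814, 0.0066, 0.0773]), [np.float64(0.9925376363049427), np.float64(0.9925376363049769)]) [0.5834 0.0061 0.08  ] [0.5803 0.0058 0.08  ]
[[ 0.      0.2328  0.9725]
 [ 0.      0.9725 -0.2328]
 [-1.      0.     -0.    ]]
```

{"method": "arm_command", "body": {
  "motion": [
    [0,-23,29,0,0,0,85],
    [0,-23,29,0,0,0,85],
    [0,-23,29,0,0,0,85],
    [0,-23,29,0,0,0,85],
    [0,-23,29,0,0,0,85],
    [0,-23,29,0,0,0,85],
    [0,-23,29,0,0,0,85],
    [0,-23,29,0,0,0,85],
    [0,-23,29,0,0,0,85],
    [0,-23,29,0,0,0,85]
  ],
  "squeeze": 40
}}

```text
t: 2.88
position: [0.3807, 0.3395, 0.2566]
tcp_rot: [0.083, 0.702, -0.083, 0.702]
contact_force: [0.1, -0.2, -0.1]
grip_width: 0.996
```

{"method": "arm_command", "body": {
  "motion": [
    [0,-23,29,0,0,0,85],
    [0,-23,29,0,0,0,85],
    [0,-23,29,0,0,0,85],
    [0,-35,10,0,0,0,85],
    [0,-35,10,0,0,0,85],
    [0,-35,10,0,0,0,85],
    [0,-35,10,0,0,0,85],
    [0,-35,10,0,0,0,85],
    [0,-35,10,0,0,0,85],
    [0,-35,10,0,0,0,85]
  ]
}}

```text
t: 3.72
position: [0.4592, -0.0026, 0.2567]
tcp_rot: [0.083, 0.702, -0.083, 0.703]
contact_force: [0.8, -0.2, -0.5]
grip_width: 0.992
```

{"method": "arm_command", "body": {
  "motion": [
    [0,-36,10.5,0,0,0,85],
    [0,-36,10.5,0,0,0,85],
    [0,-36,10.5,0,0,0,85],
    [0,-36,10.5,0,0,0,85],
    [0,-36,10.5,0,0,0,85],
    [0,-36,10.5,0,0,0,85],
    [0,0,0,0,0,0,85],
    [0,0,0,0,0,0,85]
  ]
}}

```text
t: 4.38
position: [0.4699, -0.228, 0.2564]
tcp_rot: [0.084, 0.702, -0.085, 0.702]
contact_force: [0.4, 0.8, -0.1]
grip_width: 0.996
```

```bash
python3 - <<'E'
from h import *
np.set_printoptions(precision=4,suppress=True)
print(state()['position'])
F={n:grab_frame(n) for n in ['wrist','scene','top']}
for n in F: save(F[n],n+'1')
print(F['wrist']['extrinsics'])
print(proj(F['wrist'],(.4705,-.2257,.158)),proj(F['wrist'],(.4705,-.2257,.018)))
E
```

```text
[ 0.4699 -0.228   0.2564]
[[ 0.2377 -0.9318 -0.2744  0.3999]
 [ 0.9713  0.2278  0.0678 -0.2097]
 [-0.0006 -0.2827  0.9592  0.374 ]
 [ 0.      0.      0.      1.    ]]
[279.7465 220.0288] [279.1551 181.8447]
```

View pics/wrist1.png

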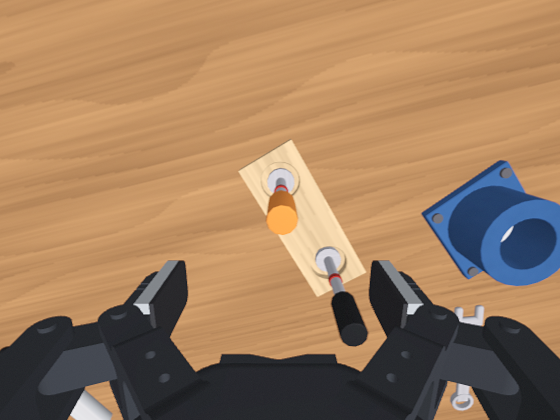

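View pics/scene1.png

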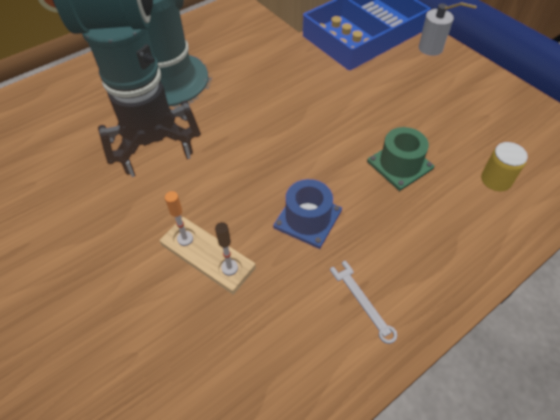

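The wrist view shows the orange grip's top at (283,221), where (280,220) was predicted. That puts it within about 2 mm, between the open fingers at columns 165 and 395. I'll descend with a +3 mm correction in tool y.

{"method": "arm_command", "body": {
  "motion": [
    [20,3,0,0,0,0,85],
    [20,0,0,0,0,0,85],
    [20,0,0,0,0,0,85],
    [20,0,0,0,0,0,85],
    [20,0,0,0,0,0,85],
    [15,0,0,0,0,0,85],
    [0,0,0,0,0,0,85],
    [0,0,0,0,0,0,85]
  ]
}}

```text
t: 5.2
position: [0.4711, -0.2213, 0.141]
tcp_rot: [0.082, 0.703, -0.082, 0.702]
contact_force: [0.6, -0.7, 0.0]
grip_width: 0.998
```

```bash
python3 - <<'E'
from h import *
np.set_printoptions(precision=4,suppress=True)
f=grab_frame('wrist'); save(f,'wrist2'); print(proj(f,(.4705,-.2257,.158)))
E
```

```text
[263.3391 318.0295]
```

View pics/wrist2.png

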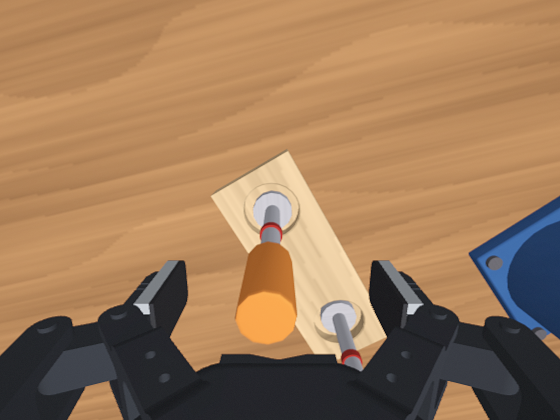

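The rod's top is at (266,316), with the jaw centre at about column 278. I'll shift −4 mm in tool y and then close.

{"method": "arm_command", "body": {
  "motion": [
    [0,-4,0,0,0,0,85],
    [0,0,0,0,0,0,60],
    [0,0,0,0,0,0,40],
    [0,0,0,0,0,0,28],
    [0,0,0,0,0,0,15],
    [0,0,0,0,0,0,15],
    [0,0,0,0,0,0,15],
    [0,0,0,0,0,0,15],
    [0,0,0,0,0,0,15],
    [0,0,0,0,0,0,15]
  ],
  "squeeze": 40
}}

```text
t: 6.08
position: [0.4704, -0.2265, 0.1416]
tcp_rot: [0.083, 0.702, -0.083, 0.702]
contact_force: [-0.4, 1.2, 4.1]
grip_width: 0.272
```

```bash
python3 - <<'E'
from h import *
np.set_printoptions(precision=4,suppress=True)
f=grab_frame('wrist'); save(f,'wrist3')
s=state();print(s['position'],s['contact_force'],s['grip_width'])
E
```

```text
[ 0.4704 -0.2265  0.1416] [-0.3049  0.9374  4.0732] 0.26872831131426755
```

View pics/wrist3.png

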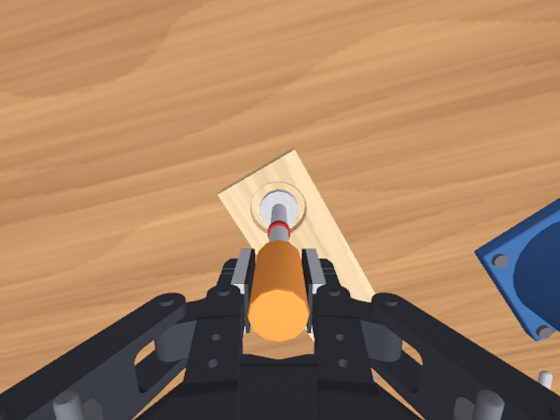

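{"method": "arm_command", "body": {
  "motion": [
    [-3,0,0,0,0,0,15],
    [-7,0,0,0,0,0,15],
    [-15,0,0,0,0,0,15],
    [-20,0,0,0,0,0,15],
    [-20,0,0,0,0,0,15],
    [-20,0,0,0,0,0,15],
    [-20,0,0,0,0,0,15],
    [-10,0,0,0,0,0,15],
    [0,0,0,0,0,0,15],
    [0,0,0,0,0,0,15]
  ],
  "squeeze": 60
}}

```text
t: 6.97
position: [0.4699, -0.2265, 0.256]
tcp_rot: [0.083, 0.702, -0.083, 0.702]
contact_force: [0.3, 0.1, -2.6]
grip_width: 0.267
```

```bash
python3 - <<'E'
from h import *
np.set_printoptions(precision=4,suppress=True)
s=state();print(s['position'],s['tcp_rot'],s['contact_force'],s['grip_width'])
F={n:grab_frame(n) for n in ['wrist','scene','top']}
for n in F: save(F[n],n+'4')
E
```

```text
[ 0.4699 -0.2265  0.256 ] [ 0.0829  0.7022 -0.0828  0.7022] [ 0.334   0.0501 -2.5895] 0.2669976675927573
```

View pics/scene4.png

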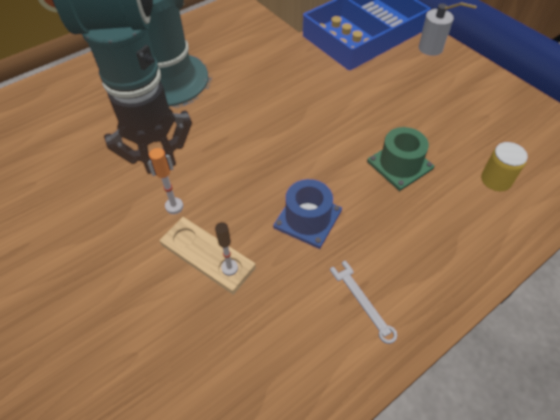

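View pics/wrist4.png

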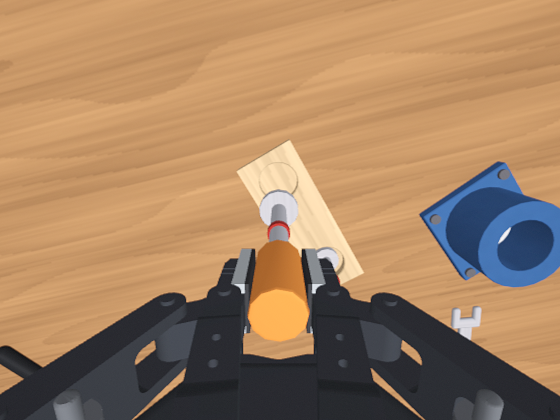

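The rod is lifted and held upright. Its foot is at (278,209) in the wrist view, the same as before the lift, so it hasn't slipped. I'll carry it over the blue bore.

{"method": "arm_command", "body": {
  "motion": [
    [0,10,2,0,0,0,15],
    [0,20,4,0,0,0,15],
    [0,30,6.5,0,0,0,15],
    [0,30,6.5,0,0,0,15],
    [0,30,6.5,0,0,0,15],
    [0,30,6.5,0,0,0,15],
    [0,30,6.5,0,0,0,15],
    [0,30,6.5,0,0,0,15],
    [0,22,5,0,0,0,15],
    [0,12,3,0,0,0,15]
  ]
}}

```text
t: 7.95
position: [0.5791, 0.0032, 0.2551]
tcp_rot: [0.082, 0.703, -0.081, 0.702]
contact_force: [-0.6, -0.4, -2.0]
grip_width: 0.264
```

{"method": "arm_command", "body": {
  "motion": [
    [0,6,1.5,0,0,0,15],
    [0,2,0.5,0,0,0,15],
    [0,0,0,0,0,0,15],
    [0,0,0,0,0,0,15],
    [0,0,0,0,0,0,15]
  ]
}}

```text
t: 8.37
position: [0.5819, 0.0038, 0.2564]
tcp_rot: [0.084, 0.702, -0.084, 0.702]
contact_force: [-1.3, 0.5, -2.7]
grip_width: 0.269
```

```bash
python3 - <<'E'
from h import *
np.set_printoptions(precision=4,suppress=True)
s=state();print(s['position'],s['tcp_rot'],s['contact_force'],s['grip_width'])
F={n:grab_frame(n) for n in ['wrist','scene','top']}
for n in F: save(F[n],n+'5')
print(F['wrist']['extrinsics'],proj(F['wrist'],(.5815,.006,.08)))
for n,b in [('scene',(255,105,365,255)),('top',(200,110,320,245))]:
    x0,y0,x1,y1=b; c=F[n]['pixels'][y0:y1,x0:x1,::-1]; cv2.imwrite(f'pics/z5_{n}.png',cv2.resize(c,None,fx=4,fy=4,interpolation=2))
E
```

```text
[0.5819 0.0038 0.2564] [ 0.0836  0.7021 -0.084   0.7021] [-1.256   0.4777 -2.7378] 0.26878023461601924
[[ 0.2356 -0.9323 -0.2745  0.5119]
 [ 0.9719  0.2259  0.0668  0.022 ]
 [-0.0003 -0.2825  0.9593  0.3741]
 [ 0.      0.      0.      1.    ]] [278.9327 193.6535]
```

View pics/z5_scene.png

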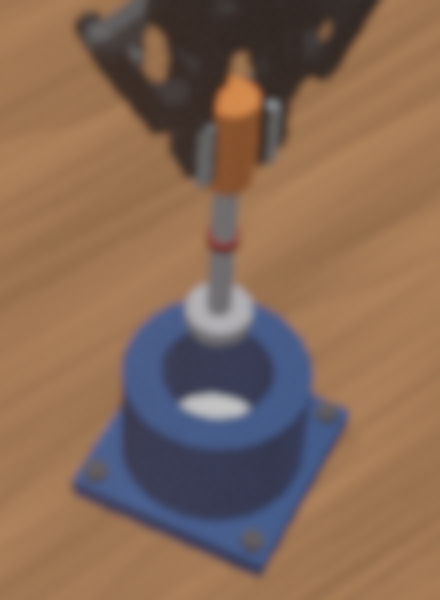

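View pics/z5_top.png

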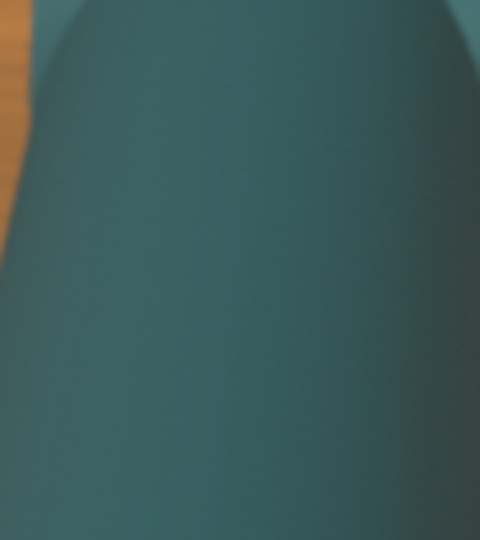

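View pics/wrist5.png

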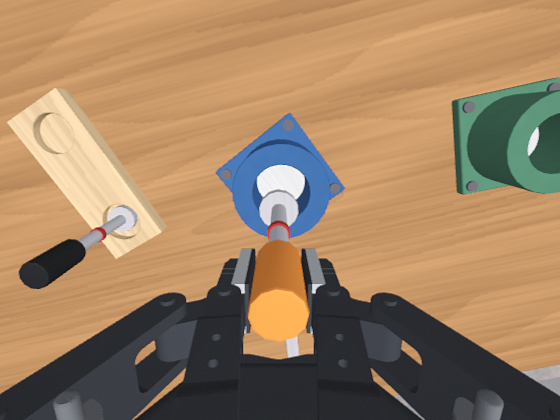

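```bash
python3 - <<'E'
from h import *
np.set_printoptions(precision=4,suppress=True)
f=grab_frame('wrist'); g=grab_frame('scene')
c=f['pixels'][110:250,205:355,::-1]; cv2.imwrite('pics/z6.png',cv2.resize(c,None,fx=5,fy=5,interpolation=2))
print('foot',atz(f,(278.5,208.5),.1324),atz(g,(309.75,182),.1324),tri([ray(f,(278.5,208.5)),ray(g,(309.75,182))]))
hsv=cv2.cvtColor(f['pixels'],cv2.COLOR_RGB2HSV); print(hsv[225,240],hsv[160,240],hsv[170,320])
# predicted rim circles overlay
im=cv2.imread('pics/z6.png')
for r,z,col in [(.028,.08,(0,255,255)),(.048,.08,(0,255,0)),(.028,.02,(0,0,255))]:
  for a in np.linspace(0,6.28,60):
    p=(proj(f,(.5815+r*np.cos(a),.006+r*np.sin(a),z))-[205,110])*5
    cv2.circle(im,tuple(p.astype(int)),2,col,-1)
cv2.imwrite('pics/z6o.png',im)
E
```

```text
foot [0.5814 0.0064 0.1324] [0.5827 0.0047 0.1324] (array([0.5817, 0.006 , 0.1304]), [np.float64(0.33302225457349316), np.float64(0.33302225457346296)])
[ 15 123 203] [107 154 187] [107 153 183]
```

View pics/z6o.png

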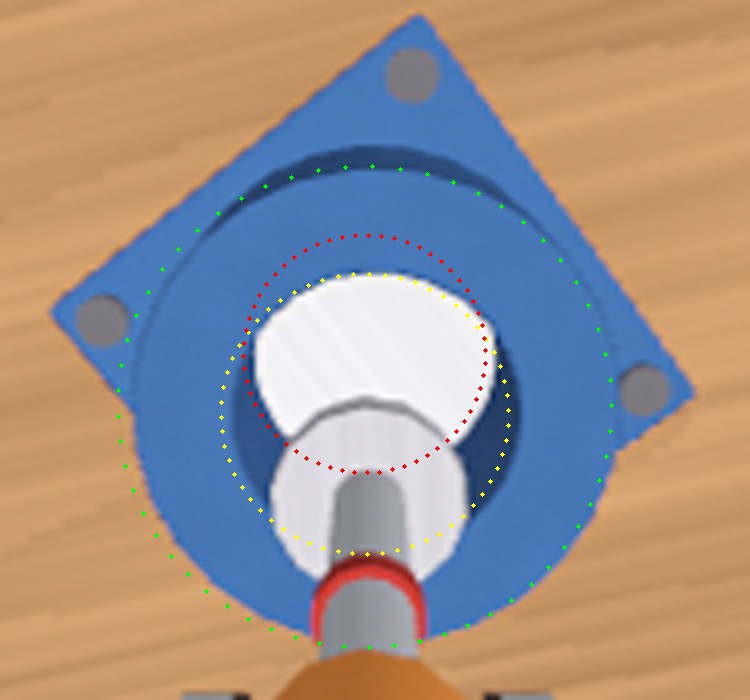

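{"method": "arm_command", "body": {
  "motion": [
    [5,1,0,0,0,0,15],
    [15,0,0,0,0,0,15],
    [20,0,0,0,0,0,15],
    [20,0,0,0,0,0,15],
    [15,0,0,0,0,0,15],
    [10,0,0,0,0,0,15],
    [5,0,0,0,0,0,15],
    [2,0,0,0,0,0,15],
    [0,0,0,0,0,0,15],
    [0,0,0,0,0,0,15]
  ]
}}

```text
t: 9.45
position: [0.5832, 0.0066, 0.1651]
tcp_rot: [0.083, 0.702, -0.083, 0.703]
contact_force: [-0.4, 0.4, -2.5]
grip_width: 0.268
```

{"method": "arm_command", "body": {
  "motion": [
    [2,0,0,0,0,0,15],
    [2,0,0,0,0,0,15],
    [1,0,0,0,0,0,15],
    [0,0,0,0,0,0,15],
    [0,0,0,0,0,0,15]
  ]
}}

```text
t: 9.87
position: [0.5825, 0.0067, 0.1593]
tcp_rot: [0.083, 0.702, -0.083, 0.702]
contact_force: [-0.2, 0.4, -3.1]
grip_width: 0.265
```

{"method": "arm_command", "body": {
  "motion": [
    [1,0,0,0,0,0,15],
    [1,0,0,0,0,0,15],
    [1,0,0,0,0,0,15],
    [0,0,0,0,0,0,15],
    [0,0,0,0,0,0,15]
  ]
}}

```text
t: 10.28
position: [0.5825, 0.0066, 0.1562]
tcp_rot: [0.083, 0.702, -0.083, 0.702]
contact_force: [0.9, 0.3, -2.9]
grip_width: 0.266
```

{"method": "arm_command", "body": {
  "motion": [
    [0.7,0,0,0,0,0,15],
    [0.7,0,0,0,0,0,15],
    [0,0,0,0,0,0,15],
    [0,0,0,0,0,0,15]
  ]
}}

```text
t: 10.62
position: [0.5825, 0.0066, 0.1548]
tcp_rot: [0.083, 0.702, -0.083, 0.702]
contact_force: [0.5, 0.3, -2.7]
grip_width: 0.262
```

{"method": "arm_command", "body": {
  "motion": [
    [0.7,0,0,0,0,0,15],
    [0,0,0,0,0,0,15],
    [0,0,0,0,0,0,15]
  ]
}}

```text
t: 10.87
position: [0.5825, 0.0066, 0.1542]
tcp_rot: [0.083, 0.702, -0.083, 0.702]
contact_force: [0.5, -0.8, -2.7]
grip_width: 0.267
```

{"method": "arm_command", "body": {
  "motion": [
    [0.7,0,0,0,0,0,15],
    [0,0,0,0,0,0,15],
    [0,0,0,0,0,0,15]
  ]
}}

```text
t: 11.12
position: [0.5827, 0.0066, 0.1537]
tcp_rot: [0.083, 0.702, -0.083, 0.702]
contact_force: [-0.7, 0.3, -0.5]
grip_width: 0.265
```

Contact is starting: the force went from −2.7 to −0.5 N. I'll press a little more.

{"method": "arm_command", "body": {
  "motion": [
    [0.6,0,0,0,0,0,15],
    [0,0,0,0,0,0,15],
    [0,0,0,0,0,0,15],
    [0,0,0,0,0,0,15]
  ]
}}

```text
t: 11.45
position: [0.5829, 0.0066, 0.1536]
tcp_rot: [0.083, 0.702, -0.083, 0.703]
contact_force: [-1.0, -1.2, 6.4]
grip_width: 0.263
```

```bash
python3 - <<'E'
from h import *
np.set_printoptions(precision=4,suppress=True)
f=grab_frame('wrist'); g=grab_frame('scene'); save(f,'wrist7')
s=state();print(s['position'],s['contact_force'])
c=g['pixels'][125:260,255:365,::-1]; cv2.imwrite('pics/z7.png',cv2.resize(c,None,fx=4,fy=4,interpolation=2))
E
```

```text
[0.583  0.0066 0.1536] [-1.2635  0.0726  5.9768]
```

View pics/z7.png

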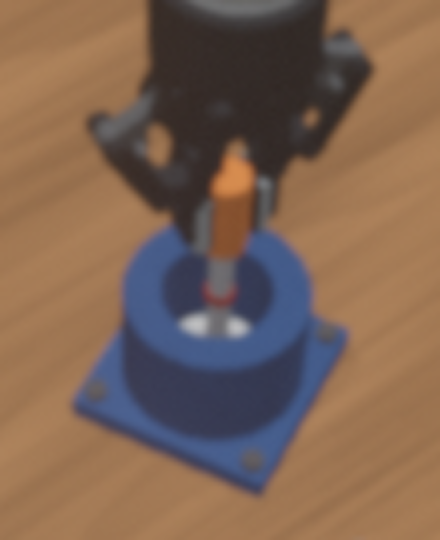

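View pics/wrist7.png

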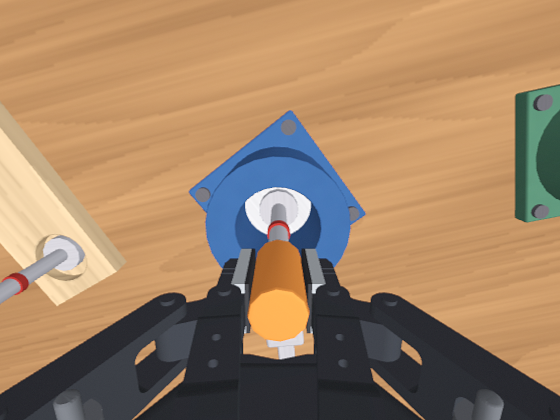

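The foot is on the floor and centred, at (278,209) against a floor centre of about (277,210). The red mark is level with the rim, which fits a 60 mm depth. Net push is about 9 N. Now I'll hold for over two seconds.

{"method": "arm_command", "body": {
  "motion": [
    [0,0,0,0,0,0,15],
    [0,0,0,0,0,0,15],
    [0,0,0,0,0,0,15],
    [0,0,0,0,0,0,15],
    [0,0,0,0,0,0,15],
    [0,0,0,0,0,0,15],
    [0,0,0,0,0,0,15],
    [0,0,0,0,0,0,15],
    [0,0,0,0,0,0,15],
    [0,0,0,0,0,0,15]
  ]
}}

```text
t: 12.38
position: [0.5829, 0.0066, 0.1536]
tcp_rot: [0.083, 0.702, -0.083, 0.703]
contact_force: [-1.7, -1.0, 5.5]
grip_width: 0.268
```

{"method": "arm_command", "body": {
  "motion": [
    [0,0,0,0,0,0,15],
    [0,0,0,0,0,0,15],
    [0,0,0,0,0,0,15],
    [0,0,0,0,0,0,15],
    [0,0,0,0,0,0,15],
    [0,0,0,0,0,0,15],
    [0,0,0,0,0,0,15],
    [0,0,0,0,0,0,15],
    [0,0,0,0,0,0,15],
    [0,0,0,0,0,0,15]
  ]
}}

```text
t: 13.22
position: [0.5829, 0.0066, 0.1536]
tcp_rot: [0.083, 0.702, -0.083, 0.703]
contact_force: [-1.8, 0.2, 6.7]
grip_width: 0.27
```

{"method": "arm_command", "body": {
  "motion": [
    [0,0,0,0,0,0,15],
    [0,0,0,0,0,0,15],
    [0,0,0,0,0,0,15],
    [0,0,0,0,0,0,15],
    [0,0,0,0,0,0,15],
    [0,0,0,0,0,0,15],
    [0,0,0,0,0,0,15],
    [0,0,0,0,0,0,15],
    [0,0,0,0,0,0,15],
    [0,0,0,0,0,0,15]
  ]
}}

```text
t: 14.05
position: [0.5829, 0.0066, 0.1536]
tcp_rot: [0.083, 0.702, -0.083, 0.703]
contact_force: [-1.7, 0.2, 6.1]
grip_width: 0.267
```

{"method": "arm_command", "body": {
  "motion": [
    [-0.5,0,0,0,0,0,15],
    [0,0,0,0,0,0,15],
    [0,0,0,0,0,0,26],
    [0,0,0,0,0,0,30],
    [0,0,0,0,0,0,40],
    [0,0,0,0,0,0,55],
    [0,0,0,0,0,0,70],
    [0,0,0,0,0,0,70],
    [0,0,0,0,0,0,70],
    [0,0,0,0,0,0,70]
  ],
  "squeeze": 20
}}

```text
t: 14.88
position: [0.5825, 0.0066, 0.1534]
tcp_rot: [0.083, 0.702, -0.083, 0.702]
contact_force: [-0.2, 0.0, 0.2]
grip_width: 0.823
```

```bash
python3 - <<'E'
from h import *
f=grab_frame('wrist'); save(f,'wrist8')
E
```

```text
(no output)
```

View pics/wrist8.png

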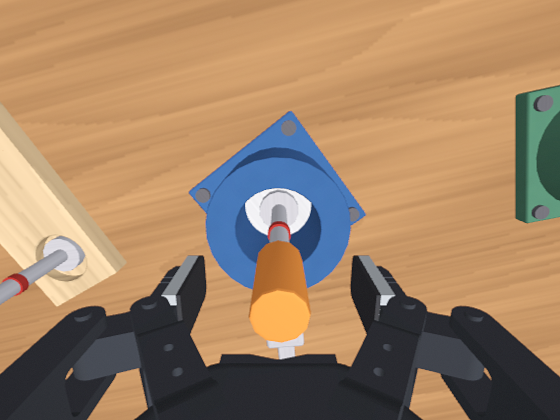

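The rod stands free between the open fingers, with its grip top at (280,317). I'll retreat straight up.

{"method": "arm_command", "body": {
  "motion": [
    [-3,0,0,0,0,0,70],
    [-8,0,0,0,0,0,70],
    [-15,0,0,0,0,0,70],
    [-20,0,0,0,0,0,70],
    [-20,0,0,0,0,0,70],
    [-20,0,0,0,0,0,70],
    [-20,0,0,0,0,0,70],
    [-14,0,0,0,0,0,70],
    [0,0,0,0,0,0,70],
    [0,0,0,0,0,0,70]
  ]
}}

```text
t: 15.77
position: [0.5829, 0.0066, 0.2745]
tcp_rot: [0.083, 0.701, -0.083, 0.703]
contact_force: [0.2, -0.8, 0.6]
grip_width: 0.818
```

```bash
python3 - <<'E'
from h import *
np.set_printoptions(precision=4,suppress=True)
s=state();print(s['t'],s['position'],s['contact_force'])
f=grab_frame('wrist'); g=grab_frame('scene'); save(f,'wrist9'); save(g,'scene9')
E
```

```text
15.7667 [0.5829 0.0066 0.2745] [ 0.1566 -0.7536  0.5692]
```

View pics/scene9.png

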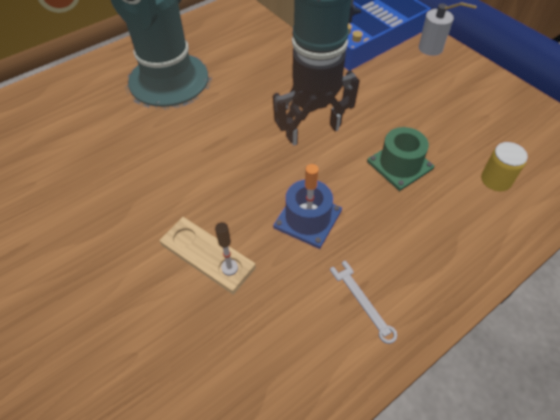

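View pics/wrist9.png

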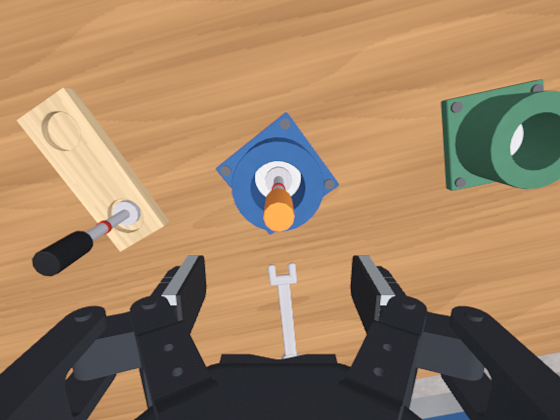

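The rod stands upright in the blue bore, with its foot at (278,180) on the floor in the wrist view. The gripper is well clear. In the scene view, the housings at (310,208) and (404,155) and the black rod at (223,235) haven't moved. Handing in.

```bash
python3 -c "
from workcell import *
print(close_job())"
```

```text
the job is handed in; nothing more can be done
None
```

The orange depth rod is standing free and upright in the blue housing's bore, with its foot on the bottom, and the job is handed in at about 16 s of the 45 s allowed. The hand-in gives no verdict.

- **Depth check:** I lowered the rod until it touched, after about 102 mm of descent, where 100–102 mm was expected for a full-depth bore. Its red 60 mm mark looked level with the rim, so the bore appears to be full depth.
- **Hold:** I held the rod pressed at about 9 N for about 2.5 s. The measured tool position did not change during the hold.
- **Release:** I opened the fingers and retreated straight up. The contact force read close to zero afterwards.
- **Last pictures:** The rod's foot looks nearly central in the bore. Both housings and the black rod look unmoved; I judged this by eye and did not re-measure them.
- **Disagreements:**
    - The cameras disagreed by 1–2 mm on the bore centre, and I shifted 1 mm to allow for it.
    - I measured the rods 116 mm apart, against the stated 120 mm, and put that down to play in the pockets.

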